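Close and lock the film developing tank

ROBOT

A 7-joint arm with a two-finger parallel gripper is mounted at the origin on the work surface. World frame = base frame: x ahead of the robot, y to its left, z up, the work surface at z = 0. Lengths are in m, angles in rad, forces in N, time in s.
With the tool pointing down it reaches from about 0.425 to 0.95 m from the base axis. Payload 4.7 kg.
Tool frame: the origin (TCP) lies between the finger pads; the fingertips stand 25 mm ahead of it and the grasp point (between the pads) lies 6 mm ahead of it; z points along the fingers, y is the line along which they close (so a half turn about z gives the same grasp; the last joint's range is limited). The gripper opens to 85 mm and grips with 20 to 120 N. Pads are 22 mm wide; open, the fingers measure 114 mm over their backs; the gripper's body (76 mm by 85 mm) begins 54 mm behind the grasp point. The pads swing forward as they close: fully open they stand 13 mm farther back than shut.
Start: joints at [-1.179, 0.469, -0.049, 1.532, 0.024, 1.141, -0.082], TCP at [0.276, 0.616, 0.256] pointing down, gripper open.
Joint ranges: [-2.59, 2.59], [-0.33, 1.99], [-1.39, 1.29], [0.1, 2.45], [-1.04, 4.18], [0.21, 1.99], [-2.66, 2.66]. Speed limits (rad/s): [2.57, 2.57, 3.14, 3.14, 3.14, 3.14, 3.14].

INTERFACE

Orientations are given as a unit quaternion [x, y, z, w].
In Python, from workcell import arm gives the robot as it stands.
- The arm moves only by the tool jog_arm, never from a script. Its argument "plan" is a list of rows, each an object with "offset": the shift along the world's x, y, z in m, a list of three; "twist": the turn, a rotation vector about the world's x, y, z in rad, a list of three; "gripper": the opening, from 0 (shut) to 1 (fully open). In form: [{"offset": [x, y, z], "twist": [ax, ay, az], "gripper": gripper}, ...]. A call has exactly 5 rows; each row shifts and turns the commanded pose from where the row before left it; what a row does not reach is not made up. A row lasts 1/8 s, in which the tool goes at most 62.5 mm and 10.7 degrees, less where a joint would pass 70% of its speed; a pose out of reach is approached as far as the arm can. A call with a gripper value outside its range is refused whole. The fingers move at their own pace and stop on an object; "squeeze" is the grip in N (left out, the last holds). Time passes only in rows, so rows that do not move let the fingers close, or fill a call up. It gives the time, the measured TCP pose, the force, the opening and the grip force at its end, in the units of the state.
- arm.sense(): the state, without advancing time (a new reading comes with each control period).
- arm.camera(name): name is "scene" or "top" or "wrist"; returns a dict with "pixels" (400x640x3 uint8, red, green, blue), "depth" (400x640 float32, m along the optical axis (not along the pixel's ray), 0 where there is no reading), "K" (3x3 intrinsics, pixels), "xyz" and "rotation" of the camera in the world. Camera axes: x right, y up, looking along -z (the intrinsics and any distortion apply to the point x, -y, -z); pixel columns grow to the right and rows downward; lengths in m; the calibration is good to about 2 mm. A picture is of the moment at which its call begins.
- arm.sign_off(): hands the job in; it is judged then, once.
Trained networks look in a picture, given as the dict that the camera call returned (one of the last four; its "shot" number tells which), for a name from the list of things; names that differ only in an ending like _2 or _b are one class to them, and where a whole thing is asked for, a point or a joint stands for the part that bears it (a point fixed in the world has none). Each returns a list of dicts, best first, with "confidence" (0 to 1); they miss things now and then, are a little off and sometimes report something else, mostly with a low value. They report only what shows in the picture. A call takes as long as a camera call.
- arm.cut_out(picture, label): "mask" (400x640 bool, what is visible of it) and "at" ([column, row] in pixels, amid what is visible of it).
- arm.tip_of(picture, label): "at" ([column, row] in pixels: a listed point, or the origin of a listed thing).
The state is a dict: "time_s": time; "qpos": joint angles; "qd": joint speeds; "tau": joint torques, N m; "position": TCP position; "eef_rot": TCP orientation; "force": force on the tool from outside, world axes, zero at the start; "ft_torque": the same for the moment, N m; "finger_gap": opening from 0.0 (shut) to 1.0 (fully open); "grasp_force": force on a finger pad.
Only numpy, scipy, OpenCV 4.12 (cv2) and the standard library are available. Lean on these libraries where they do the work, as an engineer would, in place of code of your own. Each camera call takes 0.05 s, during which the arm holds its last target. There are 200 camera calls.

TASK

One of the two black film tanks has been left open: swing its hinged lid down onto the tank, press the lid down firmly until it is fully home (flush with its ring), and only then turn the knob on the lid clockwise to its stop to lock it. Leave the closed tank, the reel, the beaker and the jug where they stand.

Things in the scene. Friction and masses are not known exactly. Their poses are not given: they have to be found in the camera images.
- tank: The open tank: round, black, 130 mm across, 115 mm high to the rim, fixed to the bench. Origin: centre of its underside. Its +x axis points to the hinge side, z up. A white reel inside is part of it.
- hinge (a point): On the hinge axis of the open tank's lid ring, at rim height, 70 mm from the tank's centre towards its +x. The hinge axis is the tank's y axis.
- tab (a point): Middle of the outer end of the lift tab on the lid ring: a flat black tab 34 mm wide, 8 mm thick, standing out 26 mm beyond the ring, across from the hinge; 161 mm from the hinge axis and mid-way in its thickness. Handle for swinging the lid.
- ring (a joint): Angle of the lid ring (130 mm across, 8 mm thick) on its hinge, rad: 0 = lying on the tank's rim, 1.57 = standing upright above the hinge, 2.0 = full stop. It stays where it is left; about 3 N at the tab moves it. The ring carries the lid and the knob, which stick out of its upper face (when it stands open they point away from the mouth, towards the tank's +x).
- lid (a joint): How far the black lid disc (112 mm across, centred in the ring) has been pressed into the ring, m: 0 = its top stands 10 mm proud of the ring, 0.010 = flush and fully home. It is a tight fit: about 11 N moves it, and it stays where it is pressed to.
- knob_top (a point): Top centre of the grey locking knob on the middle of the lid, on its turning axis. z points out of the lid's outer face. The knob is a ribbed round cap 60 mm across and 12 mm high on the lid's top, with an upright grip bar on it 58 mm long (along this point's x), 14 mm wide (y) and 25 mm high, whose top is this point. With the lid closed and home the point is 160 mm above the bench, proud 170 mm.
- knob (a joint): Turn of the knob, rad: grows clockwise seen from above; 1.3 = stop, locked. At 0 the grip bar points to the hinge. It turns at about 0.08 N m.
- closed_tank: The other tank, same shape and size, with its lid already home and locked (160 mm high over all), fixed. Origin: centre of its underside; +x to its hinge side.
- reel: Loose white plastic film reel, two 90 mm discs on a hub, 52 mm high, origin under its centre.
- beaker: Loose clear plastic beaker, 100 mm across the mouth, 120 mm high, origin under its centre.
- jug: Loose white round chemical bottle with blue cap, 90 mm across, 210 mm high, origin under its centre.

How it is judged:
By the outcome, as a careful person would: the job done as asked, in the order asked, and still so for the second after the job is handed in, with the robot touching nothing.
It also fails if it takes over 54 s, if anything falls off the work surface, if the arm or the gripper's body presses on something with over 40 N, if the wrist force passes 120 N, or if a joint passes its speed limit or range.

## Working session

There is one attempt and no reset: what is moved stays moved. The work goes in short steps, Python scripts to look and compute and a tool call to move; the robot and the scene stay as the last step left them, time stands still between calls to the robot, and variables do not carry over. Pictures are saved under pics/ and viewed, at most 10 in all, crops included, and the job is handed in when it is done.

Besides the shell and the picture viewer there is one more tool, called in YAML: its name, and indented under it one key for each argument. jog_arm: Moves the arm, as the interface text tells. Its arguments: {"type":"object","properties":{"plan":{"type":"array","items":{"type":"object","properties":{"offset":{"type":"array","items":{"type":"number"}},"twist":{"type":"array","items":{"type":"number"}},"gripper":{"type":"number"}}}},"squeeze":{"type":"number"}},"required":["plan"]}

```bash
ls; mkdir -p pics; cat > h.py <<'E'
import numpy as np, cv2
from workcell import arm
def world(p,u,v,d):
    K=p["K"];x=(u-K[0][2])/K[0][0]*d;y=(v-K[1][2])/K[1][1]*d
    return np.array(p["xyz"])+R(p)@np.array([x,-y,-d])
def R(p):
    r=np.array(p["rotation"])
    if r.shape==(3,3): return r
    from scipy.spatial.transform import Rotation as Q
    return Q.from_quat(r).as_matrix()
def cloud(p,mask):
    v,u=np.nonzero(mask&(p["depth"]>0)); d=p["depth"][v,u]
    K=p["K"];c=np.stack([(u-K[0][2])/K[0][0]*d,-(v-K[1][2])/K[1][1]*d,-d],1)
    return np.array(p["xyz"])+c@R(p).T
def save(p,n): cv2.imwrite("pics/"+n,cv2.cvtColor(p["pixels"],cv2.COLOR_RGB2BGR))
E
python3 - <<'E'
from h import *
np.set_printoptions(precision=3,suppress=True)
for c in ["scene","top"]:
    p=arm.camera(c); save(p,c+".png"); print(c,p["xyz"],p["rotation"],p["K"], {k for k in p})
    for l in ["tank","hinge","tab","knob_top","closed_tank","reel","beaker","jug"]:
        for r in arm.tip_of(p,l)[:2]:
            u,v=r["at"];d=p["depth"][int(v),int(u)]
            print(l,r["confidence"],np.array(r["at"]),world(p,u,v,d))
print(arm.sense())
E
```

```text
pics
scene [ 1.388 -0.191  1.102] [0.256 0.2   0.579 0.748] [[419.129   0.    318.063]
 [  0.    419.129 197.065]
 [  0.      0.      1.   ]] {'shot', 'xyz', 'pixels', 'depth', 'K', 'rotation'}
tank 0.96 [270.3 187.3] [ 0.539 -0.13   0.076]
hinge 0.96 [283.2 155.4] [ 0.338 -0.053 -0.003]
hinge 0.33 [271.7 189.5] [ 0.539 -0.127  0.064]
tab 0.66 [262.2 126.3] [ 0.456 -0.122  0.259]
knob_top 0.54 [284.7 126. ] [ 0.186 -0.016 -0.004]
closed_tank 0.93 [352.2 174.7] [0.543 0.14  0.063]
reel 0.88 [346.2 254.4] [0.817 0.037 0.049]
reel 0.65 [263.5 125.5] [ 0.46  -0.118  0.264]
beaker 0.61 [171.1 243.4] [ 0.652 -0.449  0.049]
beaker 0.53 [430.8 162.7] [0.545 0.421 0.045]
jug 0.61 [429.9 159.4] [0.536 0.42  0.053]
top [ 0.472 -0.005  1.672] [ 0.039 -0.045 -0.698  0.714] [[482.632   0.    321.934]
 [  0.    482.632 195.997]
 [  0.      0.      1.   ]] {'shot', 'xyz', 'pixels', 'depth', 'K', 'rotation'}
hinge 0.67 [339.  265.8] [ 0.437 -0.071  0.22 ]
knob_top 0.63 [330.5 269.7] [ 0.424 -0.046  0.188]
closed_tank 0.84 [270.9 249.3] [0.482 0.142 0.134]
reel 0.86 [309.6 170.3] [0.752 0.028 0.056]
beaker 0.9 [451.1 213.8] [ 0.62  -0.467  0.001]
beaker 0.48 [270.6 245.2] [0.495 0.143 0.134]
jug 0.84 [185.5 241.9] [0.499 0.409 0.148]
{'time_s': 0.9, 'qpos': array([-1.179,  0.469, -0.049,  1.532,  0.024,  1.141, -0.082]), 'qd': array([ 0.001,  0.   , -0.001,  0.   , -0.001, -0.   ,  0.001]), 'tau': array([  0.001, -51.015,  -0.046, -23.802,   0.011,   0.001,  -0.   ]), 'position': array([0.276, 0.616, 0.256]), 'eef_rot': array([ 0.209,  0.978,  0.   , -0.   ]), 'force': array([-0.452, -0.263,  0.182]), 'ft_torque': array([-0.028,  0.01 , -0.013]), 'grasp_force': 0.0, 'finger_gap': 1.000330951240591}
```

```bash
python3 - <<'E'
import cv2
a=cv2.imread("pics/scene.png")[70:330,120:500];cv2.imwrite("pics/s2.png",cv2.resize(a,None,fx=2,fy=2,interpolation=cv2.INTER_CUBIC))
a=cv2.imread("pics/top.png")[120:320,150:500];cv2.imwrite("pics/t2.png",cv2.resize(a,None,fx=2.2,fy=2.2,interpolation=cv2.INTER_CUBIC))
E
```

```text
(no output)
```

View pics/s2.png

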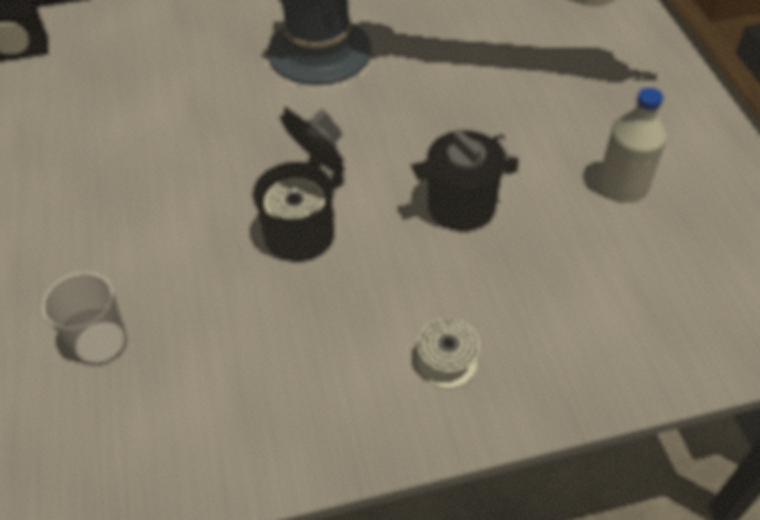

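View pics/t2.png

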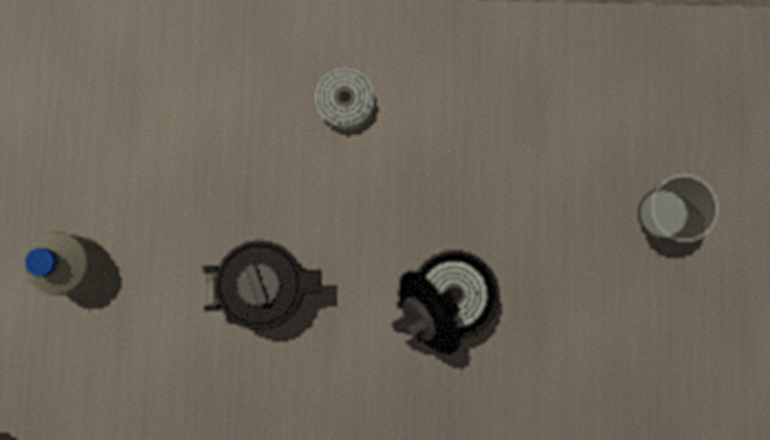

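Open tank is at top-image px ≈(360,256), with its lid open towards image lower-left (world +y, −x). The closed tank is at ≈(268,249), the reel (308,165), beaker (455,215), jug (175,240). Now to measure tank and lid precisely.

```bash
cat > m.py <<'E'
from h import *
np.set_printoptions(precision=4,suppress=True)
from scipy.optimize import least_squares
C=[]
for c in ["top","scene"]:
    p=arm.camera(c); C.append(cloud(p,np.ones((400,640),bool)))
P=np.vstack(C); np.save("P.npy",P)
B=P[(abs(P[:,0]-.5)<.2)&(P[:,1]>-.27)&(P[:,1]<.03)&(P[:,2]>.01)]
for P1 in C:
    B1=P1[(abs(P1[:,0]-.5)<.2)&(P1[:,1]>-.27)&(P1[:,1]<.03)]
    w=B1[(B1[:,2]>.03)&(B1[:,2]<.105)]; r=B1[abs(B1[:,2]-.115)<.006]; h=B1[B1[:,2]>.135]
    print(len(w),len(r),len(h)); print("rim mean",r.mean(0) if len(r) else 0, "h bounds",h.min(0),h.max(0))
    # outer wall circle
    for z0 in (.03,.06,.09):
        s=B1[abs(B1[:,2]-z0)<.015]
        if len(s)>20:
            f=least_squares(lambda q:np.hypot(s[:,0]-q[0],s[:,1]-q[1])-.065,[.5,-.14],loss="soft_l1",f_scale=.003); print(z0,len(s),f.x,np.median(abs(f.fun)))
    if len(r)>20:
        f=least_squares(lambda q:np.hypot(r[:,0]-q[0],r[:,1]-q[1])-.062,[.5,-.14],loss="soft_l1",f_scale=.003); print("rim",f.x,np.median(abs(f.fun)))
E
python3 m.py
```

```text
604 175 768
rim mean [ 0.4887 -0.148   0.1146] h bounds [ 0.394  -0.1287  0.1409] [ 0.5084 -0.0358  0.2734]
0.03 27 [ 0.4738 -0.1144] 0.0034874900821642713
0.06 49 [ 0.475  -0.1162] 0.0018368784213988326
0.09 538 [ 0.5227 -0.1864] 0.01506790102249423
rim [ 0.4761 -0.1276] 0.0018441402235696222
1229 265 581
rim mean [ 0.4746 -0.1208  0.1128] h bounds [ 0.4005 -0.1266  0.1354] [ 0.5089 -0.0352  0.2683]
0.03 200 [ 0.4708 -0.1274] 0.0011664510974668738
0.06 221 [ 0.4715 -0.127 ] 0.0013353067584490758
0.09 908 [ 0.4867 -0.1079] 0.014806791643597966
rim [ 0.4775 -0.1266] 0.002374503163901108
```

```bash
cat > fit.py <<'E'
from h import *
from scipy.optimize import least_squares
np.set_printoptions(precision=4,suppress=True)
def cyl(x,y,n,r,a,b):
    q=np.stack([np.hypot(x,y)-r,abs(n-(a+b)/2)-(b-a)/2],1)
    return np.minimum(q.max(1),0)+np.linalg.norm(np.maximum(q,0),axis=1)
def box(x,y,n,hx,hy,a,b):
    q=np.stack([abs(x)-hx,abs(y)-hy,abs(n-(a+b)/2)-(b-a)/2],1)
    return np.minimum(q.max(1),0)+np.linalg.norm(np.maximum(q,0),axis=1)
def frame(q):
    cx,cy,psi,th=q[:4]; e=np.array([np.cos(psi),np.sin(psi),0]);z=np.array([0,0,1.])
    H=np.array([cx,cy,.115])+.07*e
    return H,-e*np.cos(th)+z*np.sin(th),np.cross(z,e),e*np.sin(th)+z*np.cos(th),e
def lidres(q,P,press=0):
    H,d,t,n,e=frame(q); D=P-H; s=D@d-.07; y=D@t; m=D@n; l=.018-press
    c,k=np.cos(q[4]),np.sin(q[4]); bx=s*c+y*k; by=-s*k+y*c
    return np.min([cyl(s,y,m,.065,0,.008),cyl(s,y,m,.056,-.002,l),cyl(s,y,m,.03,l,l+.012),
      box(bx,by,m,.029,.007,l+.012,l+.037),box(s-.074,y,m,.017,.017,0,.008)],0)
if __name__=="__main__":
    P=np.load("P.npy")
    B=P[(abs(P[:,0]-.48)<.2)&(P[:,1]>-.27)&(P[:,1]<.0)]
    L=B[B[:,2]>.14]; T=B[(B[:,2]>.02)&(B[:,2]<.105)]
    T=T[np.hypot(T[:,0]-.4745,T[:,1]+.127)>.060]
    def res(q):
        a=lidres(q,L); b=np.hypot(T[:,0]-q[0],T[:,1]-q[1])-.065
        return np.r_[a,b]
    best=None
    for psi in (1.6,2.1,2.6):
      for th in (1.2,1.6):
        for k in (0,.6,-.6):
          f=least_squares(res,[.4745,-.127,psi,th,k],loss="soft_l1",f_scale=.003)
          if best is None or f.cost<best.cost-1e-9: best=f
    q=best.x; print(q,np.median(abs(best.fun[:len(L)])),np.median(abs(best.fun[len(L):])))
    H,d,t,n,e=frame(q); print("H",H,"d",d,"n",n,"tab",H+.161*d+.004*n,"knob",H+.07*d+.055*n)
    print(arm.sense()["time_s"])
E
python3 fit.py
```

```text
[ 0.4726 -0.1274  2.1007  1.1726 -2.8523] 0.0016618065899109552 0.0015667209990602587
H [ 0.4372 -0.067   0.115 ] d [ 0.196  -0.3346  0.9218] n [-0.4659  0.7954  0.3878] tab [ 0.4669 -0.1177  0.265 ] knob [ 0.4253 -0.0467  0.2008]
1.0
```

jog_arm:
  plan:
    - {"offset": [0.02, -0.03, 0.03], "twist": [0, 0, -0.1], "gripper": 0}
    - {"offset": [0.02, -0.045, 0.03], "twist": [0, 0, -0.1], "gripper": 0}
    - {"offset": [0.02, -0.05, 0.02], "twist": [0, 0, -0.1], "gripper": 0}
    - {"offset": [0.02, -0.05, 0], "twist": [0, 0, -0.1], "gripper": 0}
    - {"offset": [0.02, -0.05, 0], "twist": [0, 0, -0.1], "gripper": 0}
  squeeze: 30

```text
time_s: 1.62
position: [0.3763, 0.3895, 0.337]
eef_rot: [0.446, 0.895, 0.001, 0.0]
force: [0.6, -0.4, -0.1]
finger_gap: 0.003
grasp_force: 0.0
```

jog_arm:
  plan:
    - {"offset": [0.02, -0.05, 0], "twist": [0, 0, -0.12], "gripper": 0}
    - {"offset": [0.02, -0.05, 0], "twist": [0, 0, 0], "gripper": 0}
    - {"offset": [0.01, -0.05, 0], "twist": [0, 0, 0], "gripper": 0}
    - {"offset": [0.01, -0.05, 0], "twist": [0, 0, 0], "gripper": 0}
    - {"offset": [0.01, -0.05, 0], "twist": [0, 0, 0], "gripper": 0}

```text
time_s: 2.25
position: [0.4459, 0.1394, 0.3367]
eef_rot: [0.497, 0.868, 0.001, 0.0]
force: [0.6, -0.7, -0.4]
finger_gap: -0.001
grasp_force: 0.0
```

jog_arm:
  plan:
    - {"offset": [0, -0.05, 0], "twist": [0, 0, 0], "gripper": 0}
    - {"offset": [0, -0.05, 0], "twist": [0, 0, 0], "gripper": 0}
    - {"offset": [0, -0.05, 0], "twist": [0, 0, 0], "gripper": 0}
    - {"offset": [0, -0.05, 0], "twist": [0, 0, 0], "gripper": 0}
    - {"offset": [0, 0, 0], "twist": [0, 0, 0], "gripper": 0}

```text
time_s: 2.88
position: [0.4452, -0.0629, 0.3369]
eef_rot: [0.501, 0.866, 0.0, 0.001]
force: [0.6, 1.0, -0.6]
finger_gap: 0.0
grasp_force: 0.0
```

jog_arm:
  plan:
    - {"offset": [0.003, -0.023, 0], "twist": [0, 0, 0], "gripper": 0}
    - {"offset": [0, 0, -0.03], "twist": [0, 0, 0], "gripper": 0}
    - {"offset": [0, 0, -0.021], "twist": [0, 0, 0], "gripper": 0}
    - {"offset": [0.003, -0.005, 0], "twist": [0, 0, 0], "gripper": 0}
    - {"offset": [0.003, -0.005, 0], "twist": [0, 0, 0], "gripper": 0}

```text
time_s: 3.5
position: [0.4556, -0.0918, 0.2862]
eef_rot: [0.497, 0.868, 0.0, 0.001]
force: [0.2, 0.2, 0.3]
finger_gap: -0.003
grasp_force: 0.0
```

```bash
python3 - <<'E'
from h import *
np.set_printoptions(precision=4,suppress=True)
th=np.r_[np.arange(1.17,0.1,-.12),0]
r=.155*np.cos(th)-.008*np.sin(th)-.011; z=.14+.155*np.sin(th)+.008*np.cos(th)
X=np.stack([.4372+.505*r,-.067-.863*r,z],1); print(np.c_[th,X]); print(np.diff(X,axis=0)); s=arm.sense(); print(s["position"],s["qpos"],s["force"])
E
```

```text
[[ 1.17    0.4585 -0.1033  0.2858]
 [ 1.05    0.4671 -0.1181  0.2784]
 [ 0.93    0.4752 -0.1319  0.269 ]
 [ 0.81    0.4827 -0.1447  0.2578]
 [ 0.69    0.4894 -0.1563  0.2448]
 [ 0.57    0.4954 -0.1664  0.2304]
 [ 0.45    0.5004 -0.175   0.2146]
 [ 0.33    0.5044 -0.1818  0.1978]
 [ 0.21    0.5074 -0.1869  0.1801]
 [ 0.      0.5099 -0.1913  0.148 ]]
[[ 0.0086 -0.0147 -0.0074]
 [ 0.0081 -0.0139 -0.0094]
 [ 0.0075 -0.0128 -0.0113]
 [ 0.0068 -0.0115 -0.0129]
 [ 0.0059 -0.0101 -0.0145]
 [ 0.005  -0.0086 -0.0158]
 [ 0.004  -0.0069 -0.0168]
 [ 0.003  -0.0051 -0.0177]
 [ 0.0026 -0.0044 -0.0321]]
[ 0.4556 -0.0918  0.2862] [-0.4171  0.0853  0.5685  1.9984 -0.0526  1.0702  0.7057] [0.1792 0.2404 0.256 ]
```

jog_arm:
  plan:
    - {"offset": [0.002, -0.011, 0], "twist": [0, 0, 0], "gripper": 0}
    - {"offset": [0.0045, -0.0074, -0.0037], "twist": [0, 0, 0], "gripper": 0}
    - {"offset": [0.0043, -0.0073, -0.0037], "twist": [0, 0, 0], "gripper": 0}
    - {"offset": [0.004, -0.007, -0.0047], "twist": [0, 0, 0], "gripper": 0}
    - {"offset": [0.004, -0.007, -0.0047], "twist": [0, 0, 0], "gripper": 0}

```text
time_s: 4.12
position: [0.4739, -0.132, 0.2681]
eef_rot: [0.497, 0.868, 0.0, 0.0]
force: [0.4, 1.6, 0.4]
finger_gap: 0.003
grasp_force: 0.6
```

jog_arm:
  plan:
    - {"offset": [0.0038, -0.0064, -0.0056], "twist": [0, 0, 0], "gripper": 0}
    - {"offset": [0.0037, -0.0064, -0.0056], "twist": [0, 0, 0], "gripper": 0}
    - {"offset": [0.0034, -0.0057, -0.0064], "twist": [0, 0, 0], "gripper": 0}
    - {"offset": [0.0034, -0.0058, -0.0065], "twist": [0, 0, 0], "gripper": 0}
    - {"offset": [0.003, -0.005, -0.0072], "twist": [0, 0, 0], "gripper": 0}

```text
time_s: 4.75
position: [0.491, -0.1613, 0.2368]
eef_rot: [0.497, 0.868, -0.0, 0.0]
force: [0.5, 0.2, 1.4]
finger_gap: -0.004
grasp_force: 0.5
```

```bash
python3 - <<'E'
from h import *
p=arm.camera("scene"); a=p["pixels"][90:230,200:380];cv2.imwrite("pics/s3.png",cv2.cvtColor(cv2.resize(a,None,fx=4,fy=4),cv2.COLOR_RGB2BGR))
E
```

```text
(no output)
```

View pics/s3.png

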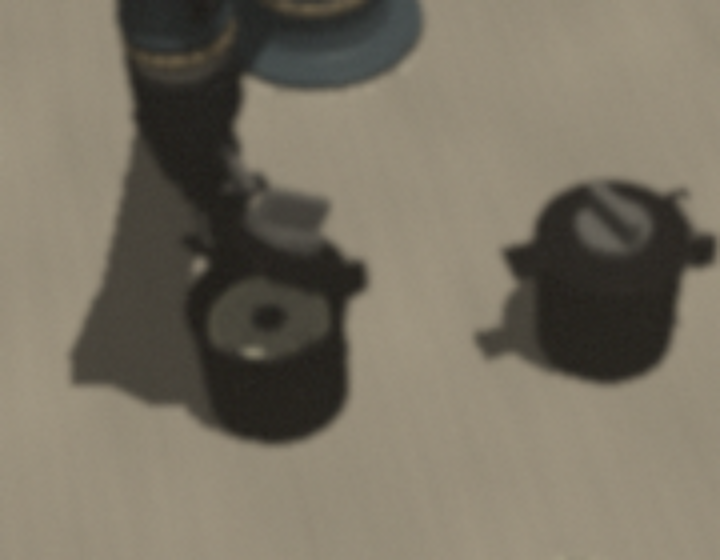

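The lid is following the fingertips (ring at about half-open, knob at crop (290,215)); continue the arc to closed.

jog_arm:
  plan:
    - {"offset": [0.003, -0.005, -0.0073], "twist": [0, 0, 0], "gripper": 0}
    - {"offset": [0.0025, -0.0043, -0.0079], "twist": [0, 0, 0], "gripper": 0}
    - {"offset": [0.0025, -0.0043, -0.0079], "twist": [0, 0, 0], "gripper": 0}
    - {"offset": [0.002, -0.0035, -0.0084], "twist": [0, 0, 0], "gripper": 0}
    - {"offset": [0.002, -0.0034, -0.0084], "twist": [0, 0, 0], "gripper": 0}

```text
time_s: 5.42
position: [0.5031, -0.1816, 0.1968]
eef_rot: [0.497, 0.868, 0.0, 0.0]
force: [0.3, 0.2, 1.6]
finger_gap: -0.001
grasp_force: 0.4
```

jog_arm:
  plan:
    - {"offset": [0.0015, -0.0026, -0.0088], "twist": [0, 0, 0], "gripper": 0}
    - {"offset": [0.0015, -0.0025, -0.0089], "twist": [0, 0, 0], "gripper": 0}
    - {"offset": [0.001, -0.0015, -0.009], "twist": [0, 0, 0], "gripper": 0}
    - {"offset": [0.001, -0.0015, -0.008], "twist": [0, 0, 0], "gripper": 0}
    - {"offset": [0, -0.0014, -0.006], "twist": [0, 0, 0], "gripper": 0}

```text
time_s: 6.05
position: [0.5077, -0.1906, 0.156]
eef_rot: [0.497, 0.868, 0.0, -0.0]
force: [0.5, 0.4, 1.1]
finger_gap: 0.0
grasp_force: 0.3
```

jog_arm:
  plan:
    - {"offset": [0, 0, -0.005], "twist": [0, 0, 0], "gripper": 0}
    - {"offset": [0, 0, -0.003], "twist": [0, 0, 0], "gripper": 0}
    - {"offset": [0, 0, -0.001], "twist": [0, 0, 0], "gripper": 0}
    - {"offset": [0, 0, 0], "twist": [0, 0, 0], "gripper": 0}
    - {"offset": [0, 0, 0], "twist": [0, 0, 0], "gripper": 0}

```text
time_s: 6.68
position: [0.5077, -0.191, 0.148]
eef_rot: [0.497, 0.868, 0.0, 0.0]
force: [-0.6, -0.6, 4.0]
finger_gap: -0.004
grasp_force: 2.1
```

jog_arm:
  plan:
    - {"offset": [0, 0, -0.002], "twist": [0, 0, 0], "gripper": 0}
    - {"offset": [0, 0, 0], "twist": [0, 0, 0], "gripper": 0}
    - {"offset": [0, 0, 0.03], "twist": [0, 0, 0], "gripper": 0}
    - {"offset": [0, 0, 0.04], "twist": [0, 0, 0], "gripper": 0}
    - {"offset": [0.06, -0.01, 0.04], "twist": [0, 0, 0], "gripper": 0}

```text
time_s: 7.3
position: [0.5568, -0.1996, 0.251]
eef_rot: [0.498, 0.867, 0.001, -0.001]
force: [0.8, -0.5, 0.2]
finger_gap: 0.001
grasp_force: 0.0
```

jog_arm:
  plan:
    - {"offset": [0.03, -0.06, 0.03], "twist": [0, 0, 0], "gripper": 0}
    - {"offset": [0.02, -0.06, 0], "twist": [0, 0, 0], "gripper": 0}
    - {"offset": [0, -0.06, 0], "twist": [0, 0, 0], "gripper": 0}
    - {"offset": [0, -0.04, 0], "twist": [0, 0, 0], "gripper": 0}
    - {"offset": [0, 0, 0], "twist": [0, 0, 0], "gripper": 0}

```text
time_s: 7.92
position: [0.6023, -0.4141, 0.2744]
eef_rot: [0.5, 0.866, -0.001, -0.0]
force: [-1.3, 0.2, -0.4]
finger_gap: 0.001
grasp_force: 0.0
```

```bash
cat > m2.py <<'E'
import sys
from fit import *
press=float(sys.argv[1]); C=[]
for c in ["top","scene"]:
    p=arm.camera(c); C.append(cloud(p,np.ones((400,640),bool)))
    if c=="top": save(p,sys.argv[2])
P=np.vstack(C)
D=np.hypot(P[:,0]-.4735,P[:,1]+.1274)
L=P[(D<.1)&(P[:,2]>.122)&(P[:,2]<.2)]; T=P[(D<.075)&(P[:,2]>.02)&(P[:,2]<.1)]
best=None
for k in (0,.4,.8,1.2,-.4):
    f=least_squares(lambda q:np.r_[lidres([q[0],q[1],q[2],q[3],q[4]],L,q[5]),np.hypot(T[:,0]-q[0],T[:,1]-q[1])-.065],[.4735,-.1274,2.1,0,k,press],loss="soft_l1",f_scale=.003)
    if best is None or f.cost<best.cost: best=f
q=best.x; print("cx cy psi th knob press",q,np.median(abs(best.fun)),len(L),len(T))
H,d,t,n,e=frame(q); print("knob_top",H+.07*d+(.055-q[5])*n)
B=L[L[:,2]>(.175-q[5])-.02]; print("bar top z",np.percentile(B[:,2],[50,80,95]),"mean",B.mean(0),len(B)); print(arm.sense()["time_s"])
E
python3 m2.py 0 top2.png
```

```text
cx cy psi th knob press [ 0.4726 -0.1266  2.1942  0.0119  0.3211  0.004 ] 0.001706945539953866 2056 549
knob_top [ 0.4723 -0.1261  0.1669]
bar top z [0.1648 0.168  0.1707] mean [ 0.4787 -0.1284  0.164 ] 201
8.025
```

```bash
python3 - <<'E'
import cv2
a=cv2.imread("pics/top2.png")[200:310,220:420];cv2.imwrite("pics/t3.png",cv2.resize(a,None,fx=4,fy=4,interpolation=cv2.INTER_CUBIC))
E
```

```text
(no output)
```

View pics/t3.png

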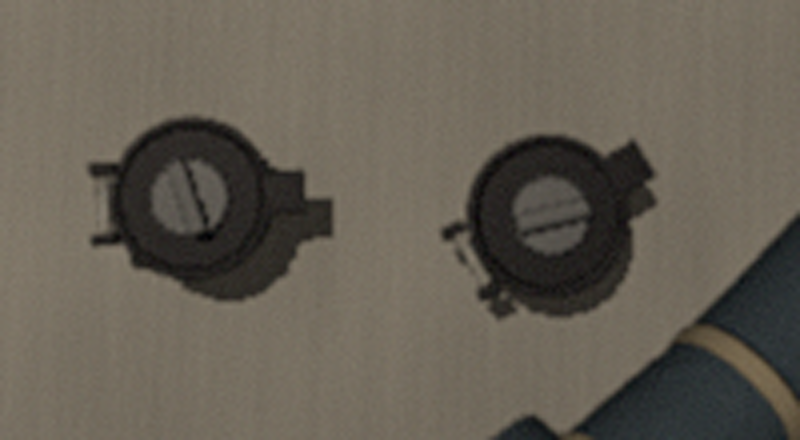

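Lid lies closed on the open tank (crop (550,215)), tab to upper right, bar already ≈0.3 rad clockwise of the hinge line. Now press on the bar top.

jog_arm:
  plan:
    - {"offset": [-0.02, 0.05, 0], "twist": [0, 0, -0.05], "gripper": 0}
    - {"offset": [-0.02, 0.05, 0], "twist": [0, 0, -0.05], "gripper": 0}
    - {"offset": [-0.025, 0.05, 0], "twist": [0, 0, -0.05], "gripper": 0}
    - {"offset": [-0.025, 0.05, 0], "twist": [0, 0, -0.05], "gripper": 0}
    - {"offset": [-0.025, 0.05, 0], "twist": [0, 0, -0.05], "gripper": 0}

```text
time_s: 8.65
position: [0.4888, -0.1558, 0.2753]
eef_rot: [0.601, 0.8, 0.001, -0.0]
force: [0.5, 1.2, 0.3]
finger_gap: 0.003
grasp_force: 0.0
```

jog_arm:
  plan:
    - {"offset": [-0.015, 0.037, 0], "twist": [0, 0, 0], "gripper": 0}
    - {"offset": [0, 0, -0.03], "twist": [0, 0, 0], "gripper": 0}
    - {"offset": [0, 0, -0.03], "twist": [0, 0, 0], "gripper": 0}
    - {"offset": [0, 0, -0.012], "twist": [0, 0, 0], "gripper": 0}
    - {"offset": [0, 0, 0], "twist": [0, 0, 0], "gripper": 0}

```text
time_s: 9.28
position: [0.4744, -0.1219, 0.2032]
eef_rot: [0.601, 0.799, -0.0, -0.001]
force: [-0.7, -0.6, 0.6]
finger_gap: -0.001
grasp_force: 0.0
```

jog_arm:
  plan:
    - {"offset": [-0.002, -0.005, 0], "twist": [0, 0, 0], "gripper": 0}
    - {"offset": [0, 0, -0.006], "twist": [0, 0, 0], "gripper": 0}
    - {"offset": [0, 0, -0.004], "twist": [0, 0, 0], "gripper": 0}
    - {"offset": [0, 0, -0.003], "twist": [0, 0, 0], "gripper": 0}
    - {"offset": [0, 0, 0], "twist": [0, 0, 0], "gripper": 0}

```text
time_s: 9.9
position: [0.4727, -0.1279, 0.1909]
eef_rot: [0.602, 0.799, 0.0, -0.0]
force: [-1.5, 0.6, 4.6]
finger_gap: 0.004
grasp_force: 2.4
```

jog_arm:
  plan:
    - {"offset": [0, 0, -0.002], "twist": [0, 0, 0], "gripper": 0}
    - {"offset": [0, 0, -0.002], "twist": [0, 0, 0], "gripper": 0}
    - {"offset": [0, 0, -0.001], "twist": [0, 0, 0], "gripper": 0}
    - {"offset": [0, 0, 0], "twist": [0, 0, 0], "gripper": 0}
    - {"offset": [0, 0, 0], "twist": [0, 0, 0], "gripper": 0}

```text
time_s: 10.52
position: [0.4728, -0.1279, 0.1863]
eef_rot: [0.602, 0.799, 0.0, -0.0]
force: [-2.9, 0.6, 7.9]
finger_gap: 0.001
grasp_force: 4.0
```

jog_arm:
  plan:
    - {"offset": [0, 0, -0.0015], "twist": [0, 0, 0], "gripper": 0}
    - {"offset": [0, 0, -0.001], "twist": [0, 0, 0], "gripper": 0}
    - {"offset": [0, 0, -0.001], "twist": [0, 0, 0], "gripper": 0}
    - {"offset": [0, 0, -0.001], "twist": [0, 0, 0], "gripper": 0}
    - {"offset": [0, 0, 0], "twist": [0, 0, 0], "gripper": 0}

```text
time_s: 11.15
position: [0.4732, -0.1281, 0.1843]
eef_rot: [0.602, 0.799, 0.001, -0.0]
force: [-9.7, 3.6, 30.2]
finger_gap: 0.0
grasp_force: 15.0
```

jog_arm:
  plan:
    - {"offset": [0, 0, 0.02], "twist": [0, 0, 0], "gripper": 0}
    - {"offset": [0, 0, 0.03], "twist": [0, 0, 0], "gripper": 0.5}
    - {"offset": [0, 0, 0.03], "twist": [0, 0, 0], "gripper": 0.5}
    - {"offset": [0.03, -0.05, 0.0], "twist": [0, 0, 0], "gripper": 0.5}
    - {"offset": [0.03, -0.05, 0], "twist": [0, 0, 0], "gripper": 0.5}

```text
time_s: 11.78
position: [0.5341, -0.2278, 0.2617]
eef_rot: [0.6, 0.8, 0.001, 0.001]
force: [0.8, 0.5, -0.4]
finger_gap: 0.502
grasp_force: 0.0
```

jog_arm:
  plan:
    - {"offset": [0.03, -0.05, 0], "twist": [0, 0, 0], "gripper": 0.5}
    - {"offset": [0.03, -0.05, 0], "twist": [0, 0, 0], "gripper": 0.5}
    - {"offset": [0, -0.05, 0], "twist": [0, 0, 0], "gripper": 0.5}
    - {"offset": [0, 0, 0], "twist": [0, 0, 0], "gripper": 0.5}
    - {"offset": [0, 0, 0], "twist": [0, 0, 0], "gripper": 0.5}

```text
time_s: 12.4
position: [0.5926, -0.3773, 0.2603]
eef_rot: [0.602, 0.799, 0.0, -0.001]
force: [1.2, 1.1, 0.4]
finger_gap: 0.504
grasp_force: 0.0
```

```bash
python3 m2.py .01 top3.png; python3 - <<'E'
from h import *
p=arm.camera("top");Q=cloud(p,np.ones((400,640),bool))
D=np.hypot(Q[:,0]-.4726,Q[:,1]+.127)
for a,b in((.035,.052),(.057,.064)):print(np.median(Q[(D>a)&(D<b)&(Q[:,2]>.1),2]))
D=np.hypot(Q[:,0]-.482,Q[:,1]-.142)
for a,b in((.035,.052),(.057,.064)):print("closed",np.median(Q[(D>a)&(D<b)&(Q[:,2]>.1),2]))
s=arm.sense();print(s["position"],s["qpos"])
E
```

```text
cx cy psi th knob press [ 0.4725 -0.1267  2.1508  0.014   0.2855  0.0112] 0.0015988154680701139 1456 543
knob_top [ 0.4721 -0.1261  0.1598]
bar top z [0.1567 0.1604 0.1636] mean [ 0.4781 -0.1278  0.1562] 197
12.5
0.12442705681772903
0.12658173583345467
closed 0.12318517095488879
closed 0.12234567462519574
[ 0.59333177 -0.37580513  0.26092245] [ 0.069225    0.5817998   0.68908888  1.48581005 -0.38390786  1.21213908
  1.09558233]
```

jog_arm:
  plan:
    - {"offset": [-0.024, 0.05, 0], "twist": [0, 0, 0], "gripper": 0.5}
    - {"offset": [-0.024, 0.05, 0], "twist": [0, 0, 0], "gripper": 0.5}
    - {"offset": [-0.024, 0.05, 0], "twist": [0, 0, 0], "gripper": 0.5}
    - {"offset": [-0.024, 0.05, 0], "twist": [0, 0, 0], "gripper": 0.5}
    - {"offset": [-0.024, 0.05, 0], "twist": [0, 0, 0], "gripper": 0.5}

```text
time_s: 13.18
position: [0.4717, -0.1248, 0.2611]
eef_rot: [0.6, 0.8, 0.001, -0.0]
force: [0.8, 1.4, -0.5]
finger_gap: 0.5
grasp_force: 0.0
```

jog_arm:
  plan:
    - {"offset": [0, 0, -0.03], "twist": [0, 0, 0], "gripper": 0.5}
    - {"offset": [0, 0, -0.03], "twist": [0, 0, 0], "gripper": 0.5}
    - {"offset": [0, 0, 0], "twist": [0, 0, 0], "gripper": 0.5}
    - {"offset": [0, 0, 0], "twist": [0, 0, 0], "gripper": 0.5}
    - {"offset": [0, 0, 0], "twist": [0, 0, 0], "gripper": 0.5}

```text
time_s: 13.8
position: [0.4734, -0.128, 0.2022]
eef_rot: [0.602, 0.799, 0.001, 0.001]
force: [0.2, -0.0, 0.4]
finger_gap: 0.501
grasp_force: 0.0
```

jog_arm:
  plan:
    - {"offset": [0, 0.001, -0.02], "twist": [0, 0, 0], "gripper": 0.5}
    - {"offset": [0, 0, -0.017], "twist": [0, 0, 0], "gripper": 0.5}
    - {"offset": [0, 0, 0], "twist": [0, 0, 0], "gripper": 0.5}
    - {"offset": [0, 0, 0], "twist": [0, 0, 0], "gripper": 0.3}
    - {"offset": [0, 0, 0], "twist": [0, 0, 0], "gripper": 0}
  squeeze: 30

```text
time_s: 14.42
position: [0.4729, -0.1271, 0.1647]
eef_rot: [0.602, 0.799, 0.0, 0.0]
force: [-0.8, -0.0, 2.2]
finger_gap: 0.159
grasp_force: 35.0
```

jog_arm:
  plan:
    - {"offset": [0, 0, 0], "twist": [0, 0, 0], "gripper": 0}
    - {"offset": [0, 0, 0], "twist": [0, 0, 0], "gripper": 0}
    - {"offset": [0, 0, 0], "twist": [0, 0, 0], "gripper": 0}
    - {"offset": [0, 0, 0], "twist": [0, 0, 0], "gripper": 0}
    - {"offset": [0, 0, 0], "twist": [0, 0, 0], "gripper": 0}

```text
time_s: 15.05
position: [0.4729, -0.1271, 0.1646]
eef_rot: [0.602, 0.799, 0.0, 0.0]
force: [-1.8, 0.4, 7.5]
finger_gap: 0.156
grasp_force: 35.6
```

jog_arm:
  plan:
    - {"offset": [0, 0, 0], "twist": [0, 0, -0.1], "gripper": 0}
    - {"offset": [0, 0, 0], "twist": [0, 0, -0.12], "gripper": 0}
    - {"offset": [0, 0, 0], "twist": [0, 0, -0.12], "gripper": 0}
    - {"offset": [0, 0, 0], "twist": [0, 0, -0.12], "gripper": 0}
    - {"offset": [0, 0, 0], "twist": [0, 0, -0.12], "gripper": 0}

```text
time_s: 15.68
position: [0.4738, -0.1271, 0.1647]
eef_rot: [0.806, 0.592, 0.001, 0.001]
force: [1.1, -1.3, 2.4]
finger_gap: 0.154
grasp_force: 35.1
```

jog_arm:
  plan:
    - {"offset": [0, 0, 0], "twist": [0, 0, -0.1], "gripper": 0}
    - {"offset": [0, 0, 0], "twist": [0, 0, -0.1], "gripper": 0}
    - {"offset": [0, 0, 0], "twist": [0, 0, -0.08], "gripper": 0}
    - {"offset": [0, 0, 0], "twist": [0, 0, -0.05], "gripper": 0}
    - {"offset": [0, 0, 0], "twist": [0, 0, 0], "gripper": 0}

```text
time_s: 16.3
position: [0.4742, -0.1273, 0.1647]
eef_rot: [0.891, 0.454, 0.001, 0.002]
force: [3.2, -2.0, 2.9]
finger_gap: 0.156
grasp_force: 35.1
```

```bash
python3 -c "
from workcell import arm;s=arm.sense();print(s['ft_torque'],s['force'],s['qpos'],s['eef_rot'])"
```

```text
[-0.35223436 -0.71996564 -0.04368805] [ 3.21854804 -1.99176753  2.93328265] [-0.56029015  0.39101212  0.9286196   2.09767004 -0.42045938  0.84289978
 -0.01127036] [0.89124344 0.45352034 0.00128264 0.00167209]
```

jog_arm:
  plan:
    - {"offset": [0, 0, 0], "twist": [0, 0, -0.05], "gripper": 0}
    - {"offset": [0, 0, 0], "twist": [0, 0, -0.05], "gripper": 0}
    - {"offset": [0, 0, 0], "twist": [0, 0, -0.04], "gripper": 0}
    - {"offset": [0, 0, 0], "twist": [0, 0, 0], "gripper": 0}
    - {"offset": [0, 0, 0], "twist": [0, 0, 0], "gripper": 0}

```text
time_s: 16.92
position: [0.4744, -0.1274, 0.1647]
eef_rot: [0.92, 0.391, 0.001, 0.002]
force: [6.0, -2.4, 0.7]
finger_gap: 0.155
grasp_force: 35.4
```

```bash
python3 -c "
from workcell import arm;s=arm.sense();print(s['ft_torque'],s['force'],s['tau'],s['eef_rot'])"
```

```text
[-0.53847689 -0.98977458  0.46743924] [ 5.97886435 -2.377852    0.71251535] [ -0.1317339  -28.66787016   7.05477521 -13.98995608  -0.15116427
   1.58000719  -0.51350802] [0.92037579 0.39102839 0.00134289 0.0018451 ]
```

jog_arm:
  plan:
    - {"offset": [0, 0, 0], "twist": [0, 0, -0.04], "gripper": 0}
    - {"offset": [0, 0, 0], "twist": [0, 0, 0], "gripper": 0}
    - {"offset": [0, 0, 0], "twist": [0, 0, 0], "gripper": 0}
    - {"offset": [0, 0, 0], "twist": [0, 0, 0], "gripper": 0}
    - {"offset": [0, 0, 0], "twist": [0, 0, 0], "gripper": 0}

```text
time_s: 17.55
position: [0.4744, -0.1274, 0.1647]
eef_rot: [0.927, 0.374, 0.001, 0.002]
force: [4.7, -2.7, 1.4]
finger_gap: 0.154
grasp_force: 43.7
```

```bash
python3 -c "
from workcell import arm;s=arm.sense();print(s['ft_torque'],s['force'],s['eef_rot'])"
```

```text
[-0.5947917  -0.94655739  1.08763231] [ 4.65817224 -2.66719761  1.35535516] [0.92748081 0.37386378 0.00106534 0.00202183]
```

jog_arm:
  plan:
    - {"offset": [0, 0, 0], "twist": [0, 0, 0.03], "gripper": 0}
    - {"offset": [0, 0, 0], "twist": [0, 0, 0], "gripper": 0.5}
    - {"offset": [0, 0, 0], "twist": [0, 0, 0], "gripper": 0.5}
    - {"offset": [0, 0, 0], "twist": [0, 0, 0], "gripper": 0.5}
    - {"offset": [0, 0, 0.02], "twist": [0, 0, 0], "gripper": 0.5}

```text
time_s: 18.18
position: [0.4711, -0.1263, 0.183]
eef_rot: [0.923, 0.385, -0.002, -0.001]
force: [0.2, 0.3, -0.2]
finger_gap: 0.501
grasp_force: 0.0
```

jog_arm:
  plan:
    - {"offset": [0, 0, 0.04], "twist": [0, 0, 0], "gripper": 0.5}
    - {"offset": [0, 0, 0.05], "twist": [0, 0, 0], "gripper": 0.5}
    - {"offset": [0.03, -0.05, 0], "twist": [0, 0, 0], "gripper": 0.5}
    - {"offset": [0.03, -0.05, 0], "twist": [0, 0, 0], "gripper": 0.5}
    - {"offset": [0.03, -0.05, 0], "twist": [0, 0, 0], "gripper": 0.5}

```text
time_s: 18.8
position: [0.5638, -0.277, 0.2736]
eef_rot: [0.922, 0.386, 0.0, -0.001]
force: [0.4, 1.4, 1.4]
finger_gap: 0.497
grasp_force: 0.0
```

jog_arm:
  plan:
    - {"offset": [0.03, -0.05, 0], "twist": [0, 0, 0], "gripper": 0.5}
    - {"offset": [0, -0.05, 0], "twist": [0, 0, 0], "gripper": 0.5}
    - {"offset": [0, 0, 0], "twist": [0, 0, 0], "gripper": 0.5}
    - {"offset": [0, 0, 0], "twist": [0, 0, 0], "gripper": 0.5}
    - {"offset": [0, 0, 0], "twist": [0, 0, 0], "gripper": 0.5}

```text
time_s: 19.42
position: [0.5933, -0.3748, 0.2738]
eef_rot: [0.922, 0.386, 0.0, -0.001]
force: [0.3, 0.1, -0.8]
finger_gap: 0.499
grasp_force: 0.0
```

```bash
sed -i 's/in (0,.4,.8,1.2,-.4)/in (0,.4,.8,1.2,1.5,-.4)/' m2.py; python3 m2.py .01 top4.png; python3 - <<'E'
import cv2
a=cv2.imread("pics/top4.png")[200:310,220:420];cv2.imwrite("pics/t4.png",cv2.resize(a,None,fx=4,fy=4,interpolation=cv2.INTER_CUBIC))
E
```

```text
cx cy psi th knob press [ 0.4723 -0.1279  2.1794  0.0124  1.4008  0.0113] 0.0015051741843659728 1434 542
knob_top [ 0.472  -0.1275  0.1596]
bar top z [0.1575 0.1606 0.163 ] mean [ 0.4785 -0.1283  0.1564] 198
19.525
```

View pics/t4.png

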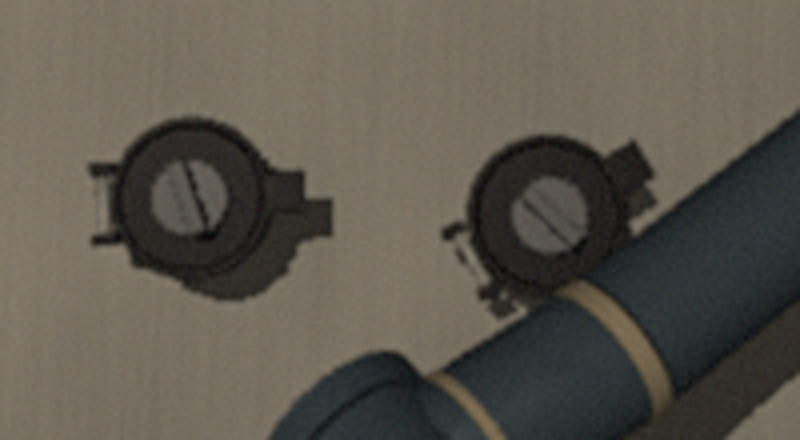

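The knob bar on the tank at crop (550,215) now points about 75° clockwise of its tab line. That matches the locked tank at (190,198), and the lid top fits at 160 mm.

```bash
python3 -c "
from workcell import arm;print(arm.sign_off())"
```

```text
the job is handed in; nothing more can be done
None
```

The open tank's lid is swung shut, pressed fully home (about 30 N, knob top at 160 mm) and then locked clockwise to its stop; the job was handed in at about 19.5 s, with nothing else in the scene touched.

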